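# Slide the tart-tin carrier into the corner stop with the pull pin and hold it

### The arm

A 6-joint arm with a two-finger parallel gripper is mounted at the origin on the work surface. World frame = base frame: x ahead of the robot, y to its left, z up, the work surface at z = 0. Lengths are in mm, angles in rad, forces in N, time in s.
With the tool pointing down it reaches from about 275 to 1000 mm from the base axis. Payload 8.4 kg.
Tool frame: the origin (TCP) lies on the mounting face of the last link; the fingertips stand 173 mm ahead of it and the grasp point (between the pads) lies 155 mm ahead of it; z points along the fingers, y is the line along which they close (so a half turn about z gives the same grasp; the last joint's range is limited). The gripper opens to 85 mm and grips with 20 to 120 N. Pads are 22 mm wide; open, the fingers measure 114 mm over their backs; the gripper's body (76 mm by 85 mm) begins 54 mm behind the grasp point. The pads swing forward as they close: fully open they stand 13 mm farther back than shut.
Start: joints at [-1.287, 0.353, 1.633, -0, 1.155, -0.002], TCP at [176.202, -599.652, 404.681] pointing down, gripper open.
Joint ranges: [-2.63, 2.63], [-0.92, 2.1], [0.06, 2.66], [-1.3, 4.44], [0, 2.69], [-3.02, 3.02]. Speed limits (rad/s): [2.22, 2.22, 2.79, 3.14, 3.14, 3.14].

### API

Orientations are given as [roll, pitch, yaw] about the fixed x, y, z axes, in that order (R = Rz(yaw) Ry(pitch) Rx(roll)).
In Python, from rig import r gives the robot as it stands.
- The arm moves only by the tool apply_moves, never from a script. Its argument "deltas" is a list of rows, each an object with "claw": the gripper command: -1 is fully open, 1 is shut, values between are in proportion; "delta_pos": the shift along the tool's x, y, z in cm, a list of three; "yaw": the turn about the tool's z in rad. In form: [{"claw": claw, "delta_pos": [tx, ty, tz], "yaw": yaw}, ...]. A call has 1 to 8 rows; each row shifts and turns the commanded pose from where the row before left it, along the tool's axes as they then stand; what a row does not reach is not made up. A row lasts 1/8 s, in which the tool goes at most 62.5 mm and 10.7 degrees, less where a joint would pass 70% of its speed; a pose out of reach is approached as far as the arm can. A call with a gripper value outside its range is refused whole. The fingers move at their own pace and stop on an object; "grip_force" is the grip in N (left out, the last holds). Time passes only in rows, so rows that do not move let the fingers close. It gives the time, the measured TCP pose, the force, the opening and the grip force at its end, in the units of the state.
- r.sense(): the state, without advancing time (a new reading comes with each control period).
- r.grab_frame(name): name is "side" or "top"; returns a dict with "img" (480x640x3 uint8, blue, green, red), "z_map" (480x640 float32, mm along the optical axis (not along the pixel's ray), 0 where there is no reading), "fx", "fy", "cx", "cy" (pixels), "eye" and "rotation" of the camera in the world. Camera axes: x right, y up, looking along -z (the intrinsics and any distortion apply to the point x, -y, -z); pixel columns grow to the right and rows downward; lengths in mm; the calibration is good to about 2 mm. A picture is of the moment at which its call begins.
- r.sign_off(): hands the job in; it is judged then, once.
The state is a dict: "clock": time; "qpos": joint angles; "qvel": joint speeds; "joint_efforts": joint torques, N m; "eef_pos": TCP position; "tcp_rot": TCP orientation; "contact_force": force on the tool from outside, world axes, zero at the start; "wrist_torque": the same for the moment, N m; "opening": opening from 0.0 (shut) to 1.0 (fully open); "grasp_force": force on a finger pad.
Only numpy, scipy, OpenCV 4.12 (cv2) and the standard library are available. Lean on these libraries where they do the work, as an engineer would, in place of code of your own. Each camera call takes 0.05 s, during which the arm holds its last target. There are 200 camera calls.

### The job

Take the pull pin from its stand, put its steel end down through the eye of the tart-tin carrier, and with it slide the carrier flat into the corner stop, long edge flush on the long fence and short edge on the short fence. Finish while holding the pin in the eye and pressing the carrier firmly, not hard, against both fences at once: do not let go. Never touch the carrier with the gripper itself, and leave the loose tins, jar, bowl and scraper where they are.

Things in the scene. Friction and masses are not known exactly. Their poses are not given: they have to be found in the camera images.
- pin: loose pull pin, upright in the stand: round steel shaft 12 mm diameter, 34 mm long, chamfered 3 mm at its lower end; above it a black square plastic handle 22 x 22 mm, 50 mm tall (34 to 84 mm above the tip), with a 3 mm steel button on top; 90 g. Origin: centre of the shaft's lower end; z up along the pin; x, y square to the handle's flat sides
- pin_tip (a point): centre of the lower end of the pin's steel shaft (same point as the pin's origin)
- stand: fixed white plastic block 56 x 56 mm, 30 mm high, with a round hole 14 mm wide, 26 mm deep in the middle of its top, where the pin stands (tip 4 mm above the table, handle's underside 8 mm above the block). It may be at the left or the right of the work area. Origin: centre of its underside
- carrier: loose aluminium plate 90 mm (its x) by 180 mm (its y), 0.3 to 0.65 kg, gliding and turning freely on four slippery feet 3 mm high; its top 16 mm above the table. Two empty fluted tart tins 72 mm wide are fixed on it at y = -52 and +52 mm, rims 29 mm above the table. In its centre a round hole (the eye) 17 mm wide goes straight through. Origin: centre, at table level, z up
- eye (a point): centre of the eye's mouth, in the carrier's top face, 16 mm above the carrier's origin
- corner: fixed corner stop: two white fences 22 mm high meeting at a right angle at a dark 36 mm block (30 mm high, outside the corner). Origin on the table at the inner corner where the inner faces meet; x points through the long fence, y through the short one. The seated carrier's centre is at x = -45, y = -90 mm in this frame, axes of both parallel
- long_fence: long fence of the corner stop, far from the robot: rigid bar of slippery white plastic 16 mm thick, 210 mm long, 22 mm high; same origin and axes as the corner: its inner face is the plane x = 0, from y = 0 to -210 mm
- short_fence: short fence of the corner stop: rigid bar of slippery white plastic 16 mm thick, 120 mm long, 22 mm high; same origin and axes as the corner: its inner face is the plane y = 0, from x = 0 to -120 mm
- jar: bystander: closed amber glass jar, 64 mm wide, 85 mm high, at the other side from the stand; origin at the centre of its underside
- tin_a: bystander: single empty fluted tart tin, 80 mm wide, 22 mm high, beyond the long fence; origin at the centre of its underside
- tin_b: bystander: single empty fluted tart tin, 80 mm wide, 22 mm high, left of the short fence; origin at the centre of its underside
- tin_stack: bystander: stack of four fluted tart tins, 80 mm wide, 43 mm high; origin at the centre of its underside
- bowl: bystander: steel bowl, 120 mm wide, 50 mm high; origin at the centre of its underside
- scraper: bystander: dough scraper lying flat, steel blade 130 mm wide with a wooden grip, 18 mm high; origin at its middle, underside
Not all that is in view belongs to the job. What is shaped like the pin but red is not meant.

How it is judged (in metres and radians):
On the way:
1. the pin's end is in the carrier's eye, at least 6 mm deep (z of pin_tip in the frame of carrier between -0.005 and 0.01 m and x of pin_tip in the frame of carrier between -0.007 and 0.007 m and y of pin_tip in the frame of carrier between -0.007 and 0.007 m), for 0.2 s.
At the end, for the whole second after the job is handed in: For the last second: the gripper holds the pin, its end at least 6 mm deep in the eye; the carrier presses on each fence with over 1.5 N, within 3 mm of its seat, square to 0.03 rad, flat and still; the pin pushes it with over 1.5 N (all of step 1 and contact force between the fingers and pin above 3 N and contact force between pin and carrier above 1.5 N and contact force between carrier and long_fence above 1.5 N and contact force between carrier and short_fence above 1.5 N and angle between the x axis of carrier and the x axis of corner, either way round below 0.03 rad and angle between carrier's own z axis and vertical below 0.03 rad and x of carrier in the frame of corner between -0.048 and -0.042 m and y of carrier in the frame of corner between -0.093 and -0.087 m and linear speed of carrier below 0.01 m/s); the arm keeps its last pose, push and grip.
It fails at once if the gripper or arm pushes the carrier directly (over 2 N) (contact force between any of the arm, the fingers and carrier above 2 N).
It fails at once if the carrier is rammed against a fence (over 60 N) (contact force between carrier and long_fence above 60 N or contact force between carrier and short_fence above 60 N).
It fails at once if a bystander is moved more than 30 mm (distance of any of jar, tin_a, tin_b, tin_stack, bowl, scraper from where it was at the start of the episode above 0.03 m).
It also fails if it takes over 54 s, if anything falls off the work surface, if the arm or the gripper's body presses on something with over 40 N, if the wrist force passes 120 N, or if a joint passes its speed limit or range.

## Working session

There is one attempt and no reset: what is moved stays moved. The work goes in short steps, Python scripts to look and compute and a tool call to move; the robot and the scene stay as the last step left them, time stands still between calls to the robot, and variables do not carry over. Pictures are saved under pics/ and viewed, at most 10 in all, crops included, and the job is handed in when it is done.

Besides the shell and the picture viewer there is one more tool, called as a command line: name --argument value ..., lists and objects as JSON in quotes. apply_moves: Moves the arm, as the interface text tells. Its arguments: {"type":"object","properties":{"deltas":{"type":"array"},"grip_force":{"type":"number"}},"required":["deltas"]}

```bash
mkdir -p pics
cat > h.py <<'E'
import numpy as np, cv2
from rig import r
def pts(f):
    z=f["z_map"].astype(float); v,u=np.mgrid[0:z.shape[0],0:z.shape[1]]
    p=np.stack([(u-f["cx"])/f["fx"]*z,-(v-f["cy"])/f["fy"]*z,-z],-1)
    w=p@np.array(f["rotation"]).T+np.array(f["eye"]); w[z==0]=np.nan
    return w
E
python3 - <<'E'
from h import *
s=r.sense(); print(s)
for n in("top","side"):
    f=r.grab_frame(n); cv2.imwrite(f"pics/{n}0.png",f["img"]); np.savez(f"{n}0.npz",**f)
    print(n,{k:f[k] for k in f if k not in("img","z_map")})
E
```

```text
{'clock': 0.0, 'qpos': array([-1.28740161e+00,  3.53631963e-01,  1.63414010e+00,  2.21293088e-05,
        1.15517458e+00, -2.42580181e-03]), 'qvel': array([-0.00083813, -0.0001324 ,  0.00012555,  0.00098986, -0.00259154,
        0.00144022]), 'joint_efforts': array([-2.53858881e-03, -6.05248547e+01, -3.42067802e+01, -2.12306991e-04,
        9.31449904e-03,  1.36808470e-05]), 'eef_pos': array([ 176.1375353 , -599.42188927,  403.9690679 ]), 'tcp_rot': array([-3.14023872e+00, -2.35176607e-05,  2.85811559e-01]), 'contact_force': array([0.14376169, 1.0339904 , 0.14299793]), 'wrist_torque': array([-0.03540961,  0.02970931, -0.05051028]), 'grasp_force': 0.0, 'opening': 0.9973412346388804}
top {'fx': 550.2363992405592, 'fy': 550.2363992405592, 'cx': 312.9315995643496, 'cy': 240.68066289444613, 'eye': array([ 466.84948664,  -43.42994143, 1137.82898828]), 'rotation': array([ 0.1256873 ,  0.00542789, -1.5894827 ])}
side {'fx': 583.2939771649588, 'fy': 583.2939771649588, 'cx': 325.74819166448844, 'cy': 244.5086193832314, 'eye': array([ 10.8032563 , 900.4049036 , 672.83903651]), 'rotation': array([ 1.0438274 ,  0.01570392, -2.57416777])}
```

View pics/top0.png

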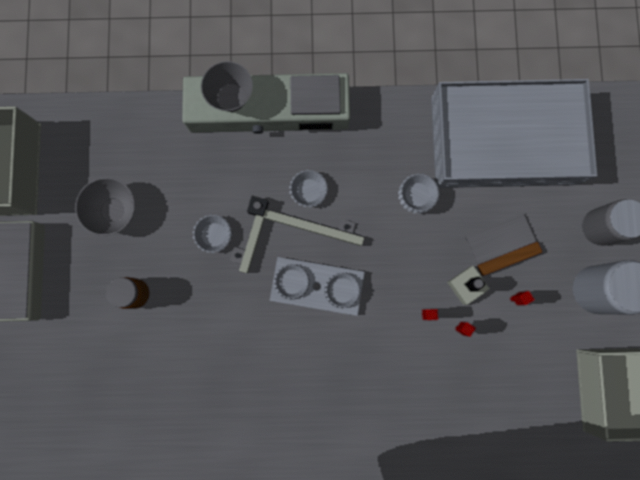

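View pics/side0.png

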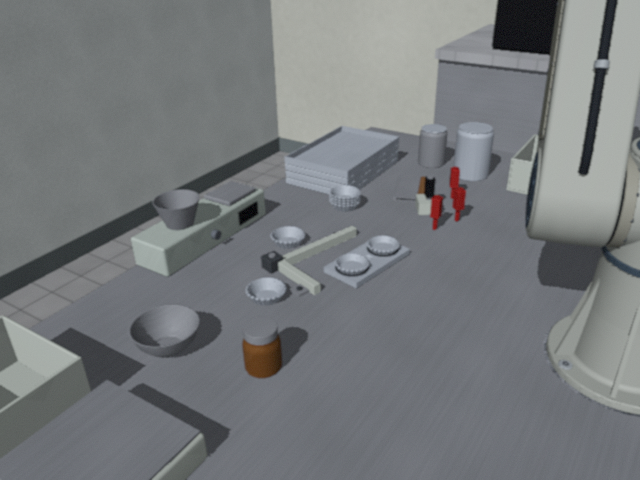

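The top view shows the stand and pin at about (470,285), with the handle top at (476,284). The carrier is at about (318,286) with its eye near (317,286), and the corner stop's inner corner is near (267,215). Red decoys are at (430,314), (466,328) and (522,298), and the scraper grip is right beside the stand.

```bash
cat > h.py <<'E'
import numpy as np, cv2
from scipy.spatial.transform import Rotation as Ro
from rig import r
def cam(f): return Ro.from_euler('xyz',f["rotation"]).as_matrix(), np.array(f["eye"])
def pts(f):
    z=f["z_map"].astype(float); v,u=np.mgrid[0:z.shape[0],0:z.shape[1]]
    p=np.stack([(u-f["cx"])/f["fx"]*z,-(v-f["cy"])/f["fy"]*z,-z],-1)
    R,e=cam(f); w=p@R.T+e; w[z==0]=np.nan
    return w
def proj(f,P):
    R,e=cam(f); q=(np.atleast_2d(P)-e)@R
    return np.stack([f["cx"]-f["fx"]*q[:,0]/q[:,2], f["cy"]+f["fy"]*q[:,1]/q[:,2]],1)
def onplane(f,u,v,z):
    R,e=cam(f); d=R@np.array([(u-f["cx"])/f["fx"],-(v-f["cy"])/f["fy"],-1.]); return e+d*(z-e[2])/d[2]
E
python3 - <<'E'
from h import *
f=dict(np.load("top0.npz")); w=pts(f)
np.set_printoptions(precision=1,suppress=True,linewidth=200)
b=w[330:400,200:400,2]; print("table z",np.nanmedian(b),np.nanstd(b))
def show(name,u0,u1,v0,v1,lo,hi):
    s=w[v0:v1,u0:u1].reshape(-1,3); s=s[(s[:,2]>lo)&(s[:,2]<hi)]
    if len(s)<3: print(name,len(s));return
    rc=cv2.minAreaRect(s[:,:2].astype(np.float32)); print(name,len(s),"rect",rc,"mean",s.mean(0), "med z",np.median(s[:,2]))
show("stand",440,495,260,312,24,36)
show("handle",460,490,270,298,70,100)
show("carrier",262,375,250,320,9,24)
show("carrier+",262,375,250,320,9,36)
show("longf",264,370,205,250,14,27)
show("shortf",232,268,215,275,14,27)
print(w[278:294:1,460:490:2,2])
print(w[278:294:1,310:326:1,2])
im=cv2.resize(f["img"][180:340,220:380],None,fx=3.75,fy=3.75,interpolation=2)
im2=cv2.resize(f["img"][255:315,440:500],None,fx=3.2,fy=3.2,interpolation=2)
c=np.zeros((600,800,3),np.uint8); c[:,:600]=im; c[:192,605:797]=im2
cv2.imwrite("pics/crop0.png",cv2.convertScaleAbs(c,alpha=1.6))
E
```

```text
table z -1.0198950741500994 2.1331187556003948
stand 564 rect ((512.3263549804688, -351.7618713378906), (56.00172805786133, 57.705116271972656), 32.853023529052734) mean [ 511.4 -347.4   28.8] med z 28.729465843027356
handle 163 rect ((512.7496337890625, -352.0325622558594), (22.432506561279297, 24.13361358642578), 37.08695983886719) mean [ 511.9 -349.8   85.7] med z 86.8696614305386
carrier 3330 rect ((516.74951171875, -44.77421569824219), (180.27487182617188, 90.37922668457031), 79.24299621582031) mean [516.2 -44.9  15.9] med z 15.651387438894517
carrier+ 3841 rect ((516.74951171875, -44.77421569824219), (180.27487182617188, 90.37922668457031), 79.24299621582031) mean [516.1 -45.1  17.4] med z 16.083731488776266
longf 848 rect ((654.6868286132812, -44.49998474121094), (211.3104248046875, 53.66143798828125), 73.04269409179688) mean [637.9 -39.2  20.6] med z 20.650559275625824
shortf 490 rect ((608.4168701171875, 86.504638671875), (24.40052604675293, 126.25420379638672), 68.34292602539062) mean [606.7  86.6  20.7] med z 20.768084745788315
[[22.1 30.2 30.  29.4 30.6 48.6 64.9 81.6 82.
[... 1832 characters left out ...]
 1.4 -5.7 14.1 18.5 16.4 14.2 27.8]
 [14.2 16.2 17.  -1.2  2.2  1.5  2.1  2.8 -0.5  0.9  2.1 14.2 14.2 14.5 14.6 15.9]
 [14.3 15.6 15.3  0.4  0.2  1.2 -4.9 -3.5  0.2 -3.  -0.9 13.5 13.3 11.6 12.1 16.3]
 [10.9 11.  12.2  4.1 -1.3 -4.9 -0.8 -4.9 -2.4  nan 13.6 13.8 14.3 14.8 26.6 31. ]
 [14.2 14.7 13.7 14.7 -1.4 -1.5  2.   0.9 -0.4 16.5 19.  15.2 13.8 20.4 27.6 29.4]
 [13.9 12.4 11.4 14.4 10.7 10.4  9.8 14.6 17.3 16.8 16.4 14.8 10.  13.9 26.4 32.1]
 [13.5 17.  17.7 12.3 16.6 14.7 16.1 13.8 15.8 12.3 14.  14.9 17.  16.8 16.6 27.6]
 [18.7 14.1 17.1 11.8 18.  15.6 15.9 15.9 16.  15.6 14.9 13.1 16.1 13.9 15.5 13.9]
 [13.5 15.7 15.5 12.  13.5 15.2 13.9 15.8 13.7 11.  15.4 10.9 16.1 15.6 17.2 29.6]]
```

View pics/crop0.png

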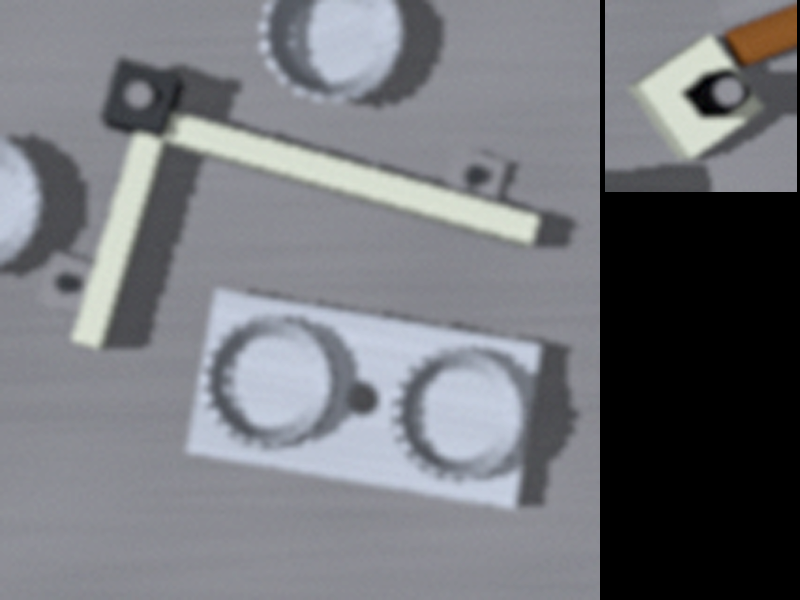

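The crop confirms it: eye at about (317,286), clean white fence tops, and the pin's button at about (478,283). Next I'll fit these precisely.

Run:
```python
from h import *
np.set_printoptions(precision=2,suppress=True,linewidth=200)
f=dict(np.load("top0.npz")); w=pts(f); img=f["img"].astype(int)
b,g,rr=img[...,0],img[...,1],img[...,2]
white=((rr-b)>12)&(rr>130)
P=lambda uv,z:np.array([onplane(f,u,v,z)[:2] for u,v in uv])
def comp(mask,win):
    u0,u1,v0,v1=win; m=np.zeros(mask.shape,np.uint8); m[v0:v1,u0:u1]=mask[v0:v1,u0:u1]
    n,l,s,c=cv2.connectedComponentsWithStats(m); k=1+np.argmax(s[1:,4]); v,u=np.nonzero(l==k); return np.stack([u,v],1)
fence=comp(white,(230,375,200,280)); q=P(fence,22.)
# split long / short
lm=fence[:,0]>272; sm=fence[:,1]>222; sm&=fence[:,0]<264
for n,m,L in(("long",lm,210),("short",sm,120)):
    x0,y0=0,0; vx,vy,cx,cy=cv2.fitLine(q[m].astype(np.float32),cv2.DIST_HUBER,0,.01,.01).ravel()
    d=(q[m]-[cx,cy])@np.array([-vy,vx]); print(n,m.sum(),"c",cx,cy,"ang",np.degrees(np.arctan2(vy,vx)),"spread*sqrt12",d.std()*12**.5)
st=comp(white,(445,495,260,312)); print("stand img rect",cv2.minAreaRect(P(st,30.).astype(np.float32)))
# eye from dark blob / depth
for lo in (6,9):
    m=np.zeros(w.shape[:2],bool); m[278:294,308:326]=w[278:294,308:326,2]<lo
    v,u=np.nonzero(m); print("eye px",u.mean(),v.mean(),m.sum(),onplane(f,u.mean(),v.mean(),16.))
gray=cv2.cvtColor(f["img"],cv2.COLOR_BGR2GRAY); print(gray[278:294,308:326])
print(gray[274:298,464:490])
print("button",onplane(f,478.4,283.4,87.))
# red
red=(rr>100)&(g<50)
n,l,s,c=cv2.connectedComponentsWithStats(red.astype(np.uint8))
for k in range(1,n):
    if s[k,4]>20: p=w[l==k]; print("red",c[k],np.nanmin(p,0),np.nanmax(p,0))
# plate: aluminium brightness mask on z=16
car=comp((gray>120)&~white,(262,375,250,320)); print("car",cv2.minAreaRect(P(car,16.).astype(np.float32)),len(car))
s=w[250:320,262:375].reshape(-1,3); s=s[(s[:,2]>11)&(s[:,2]<21)]; print("car depth mean",s.mean(0))
```

```text
Traceback (most recent call last):
ValueError: attempt to get argmax of an empty sequence
```

```bash
cat > fit.py <<'E'
from h import *
np.set_printoptions(precision=2,suppress=True,linewidth=200)
f=dict(np.load("top0.npz")); w=pts(f); img=f["img"].astype(int)
b,g,rr=img[...,0],img[...,1],img[...,2]
print("fence px",img[228,315],img[245,254],"plate",img[262,320],"table",img[350,300])
white=((rr-b)>8)&(rr>90)
P=lambda uv,z:np.array([onplane(f,u,v,z)[:2] for u,v in uv])
def comp(mask,win):
    u0,u1,v0,v1=win; m=np.zeros(mask.shape,np.uint8); m[v0:v1,u0:u1]=mask[v0:v1,u0:u1]
    v,u=np.nonzero(m); return np.stack([u,v],1)
fence=comp(white,(230,375,200,280)); q=P(fence,22.)
lm=fence[:,0]>272; sm=(fence[:,1]>222)&(fence[:,0]<264)
for n,m in(("long",lm),("short",sm)):
    vx,vy,cx,cy=cv2.fitLine(q[m].astype(np.float32),cv2.DIST_HUBER,0,.01,.01).ravel()
    d=(q[m]-[cx,cy])@np.array([-vy,vx]); print(n,m.sum(),"c",cx,cy,"ang",np.degrees(np.arctan2(vy,vx)),"w",d.std()*12**.5)
st=comp(white,(445,495,260,312)); print("stand img rect",cv2.minAreaRect(P(st,30.).astype(np.float32)))
m=np.zeros(w.shape[:2],bool); m[278:294,308:326]=w[278:294,308:326,2]<7
v,u=np.nonzero(m); print("eye px",u.mean(),v.mean(),m.sum(),onplane(f,u.mean(),v.mean(),16.))
gray=cv2.cvtColor(f["img"],cv2.COLOR_BGR2GRAY); print(gray[279:294,308:326]); print(gray[274:298,464:490])
print("button",onplane(f,478.4,283.4,87.))
red=(rr>60)&(g<35)
n,l,s,c=cv2.connectedComponentsWithStats(red.astype(np.uint8))
for k in range(1,n):
    if s[k,4]>20: p=w[l==k]; print("red",c[k],np.nanmin(p,0),np.nanmax(p,0))
s=w[250:320,262:375].reshape(-1,3); s=s[(s[:,2]>11)&(s[:,2]<21)]; print("car depth mean",s.mean(0))
E
python3 fit.py
```

```text
fence px [130 139 135] [104 111 107] plate [85 81 81] table [92 88 89]Traceback (most recent call last):
  File "fit.py", line 14, in <module>
    vx,vy,cx,cy=cv2.fitLine(q[m].astype(np.float32),cv2.DIST_HUBER,0,.01,.01).ravel()
                ~~~~~~~~~~~^^^^^^^^^^^^^^^^^^^^^^^^^^^^^^^^^^^^^^^^^^^^^^^^^^
cv2.error: OpenCV(4.12.0) /io/opencv/modules/imgproc/src/linefit.cpp:618: error: (-215:Assertion failed) npoints2 >= 0 || npoints3 >= 0 in function 'fitLine'
```

```bash
sed -i 's/^white=.*/white=((g-b)>3)\&(g>105)/' fit.py; python3 fit.py
```

```text
fence px [130 139 135] [104 111 107] plate [85 81 81] table [92 88 89]
long 724 c 633.5356 -49.340572 ang 72.748184 w 16.10608919819
short 386 c 597.34863 89.25062 ang -17.357237 w 15.461576241805307
stand img rect ((511.0910339355469, -350.8175964355469), (56.6840934753418, 59.17291259765625), 32.21723937988281)
eye px 316.2352941176471 285.6666666666667 51 [516.35 -44.99  16.  ]
[[ 80  65  70  73  74  73  83 107 122 127 125 125 125 125 126 125 125 126]
 [ 85  69  69  73  73  74  82 100 116 122 123 125 126 125 125 125 125 126]
 [ 87  70  70  73  73  71  74  82  96 104 112 118 124 124 125 125 124 122]
 [ 85  71  71  73  71  66  63  61  68  76  88 105 119 123 124 124 124 120]
 [ 82  68  70  72  69  62  55  52  51  55  65  85 108 121 125 125 124 122]
 [ 80  67  71  71  66  57  52  48  48  47  52  65  93 115 126 126 129 128]
 [ 75  68  72  71  64  56  50  48  50  48  46  56  82 110 127 128 125 124]
 [ 75  71  72  70  61  53  50  49  49  48  47  52  76 109 127 126 118 108]
 [ 72  71  74  70  64  54  49  47  47  47  46  54  79 110 126 125 111  98]
 [ 68  71  73  71  67  58  52  48  46  47
[... 2565 characters left out ...]
36 137 136 137 137 137 137 137 138 138 137 137 132 119 101  85  67  54  50  49  49  50  53]
 [136 137 135 137 136 135 136 136 136 136 137 137 137 134 129 114  92  72  57  52  48  49  50  48  53  58]
 [136 136 137 136 135 136 137 136 137 136 136 136 132 120 107  87  67  53  49  48  49  49  52  57  62  72]
 [136 135 136 135 136 137 136 136 136 137 137 131 116  96  76  60  51  48  49  48  50  50  59  69  78  84]]
button [ 511.68 -353.54   87.  ]
red [522.52 297.93] [ 471.13 -490.08   -1.34] [ 495.75 -429.15   88.92]
red [429.99 314.19] [ 446.02 -291.79   -1.49] [ 465.03 -250.89   90.69]
red [465.19 328.51] [ 414.22 -342.48   38.72] [ 439.29 -315.51   89.94]
car depth mean [516.   -45.2   15.58]
```

apply_moves --deltas '[{"claw": -1, "delta_pos": [4.9, -1.78, 1.0], "yaw": 0}, {"claw": -1, "delta_pos": [4.9, -1.78, 1.0], "yaw": 0}, {"claw": -1, "delta_pos": [4.9, -1.78, 1.0], "yaw": 0}, {"claw": -1, "delta_pos": [4.9, -1.78, 1.0], "yaw": 0}, {"claw": -1, "delta_pos": [4.9, -1.78, 1.0], "yaw": 0}, {"claw": -1, "delta_pos": [4.9, -1.78, 1.0], "yaw": 0}, {"claw": -1, "delta_pos": [4.9, -1.78, 1.0], "yaw": 0}, {"claw": -1, "delta_pos": [4.9, -1.78, 1.0], "yaw": 0}]' --grip_force 60

```text
clock: 1.1
eef_pos: [513.3, -351.3, 324.1]
tcp_rot: [-3.141, 0.0, 0.286]
contact_force: [0.1, -0.8, -1.2]
opening: 1.003
grasp_force: 0.0
```

apply_moves --deltas '[{"claw": -1, "delta_pos": [0, 0, 0], "yaw": -0.186}, {"claw": -1, "delta_pos": [0, 0, 0], "yaw": -0.186}, {"claw": -1, "delta_pos": [0, 0, 0], "yaw": -0.186}, {"claw": -1, "delta_pos": [0, 0, 0], "yaw": -0.186}, {"claw": -1, "delta_pos": [0, 0, 0], "yaw": -0.186}, {"claw": -1, "delta_pos": [0, 0, 0], "yaw": -0.186}, {"claw": -1, "delta_pos": [0, 0, 0], "yaw": -0.186}, {"claw": -1, "delta_pos": [0, 0, 0], "yaw": -0.186}]'

```text
clock: 2.1
eef_pos: [512.0, -352.4, 324.3]
tcp_rot: [-3.141, -0.001, 1.78]
contact_force: [0.5, 0.8, -1.0]
opening: 1.001
grasp_force: 0.0
```

apply_moves --deltas '[{"claw": -1, "delta_pos": [0, 0, 0], "yaw": -0.186}, {"claw": -1, "delta_pos": [0, 0, 0], "yaw": -0.186}, {"claw": -1, "delta_pos": [0, 0, 0], "yaw": 0}, {"claw": -1, "delta_pos": [0, 0, 0], "yaw": 0}]'

```text
clock: 2.6
eef_pos: [512.1, -352.5, 324.5]
tcp_rot: [-3.141, -0.0, 2.142]
contact_force: [0.3, -0.0, -0.5]
opening: 0.999
grasp_force: 0.0
```

apply_moves --deltas '[{"claw": -1, "delta_pos": [0, 0, 2.5], "yaw": 0}, {"claw": -1, "delta_pos": [0, 0, 2.5], "yaw": 0}, {"claw": -1, "delta_pos": [0, 0, 2.5], "yaw": 0}, {"claw": -1, "delta_pos": [0, 0, 1.85], "yaw": 0}, {"claw": -1, "delta_pos": [0, 0, 1.0], "yaw": 0}, {"claw": -1, "delta_pos": [0, 0, 0], "yaw": 0}, {"claw": -1, "delta_pos": [0, 0, 0], "yaw": 0}]'

```text
clock: 3.48
eef_pos: [512.5, -352.7, 221.9]
tcp_rot: [3.141, 0.001, 2.145]
contact_force: [0.3, -0.5, 0.6]
opening: 0.999
grasp_force: 0.0
```

apply_moves --deltas '[{"claw": 1, "delta_pos": [0, 0, 0], "yaw": 0}, {"claw": 1, "delta_pos": [0, 0, 0], "yaw": 0}, {"claw": 1, "delta_pos": [0, 0, 0], "yaw": 0}, {"claw": 1, "delta_pos": [0, 0, 0], "yaw": 0}, {"claw": 1, "delta_pos": [0, 0, 0], "yaw": 0}, {"claw": 1, "delta_pos": [0, 0, 0], "yaw": 0}, {"claw": 1, "delta_pos": [0, 0, 0], "yaw": 0}, {"claw": 1, "delta_pos": [0, 0, 0], "yaw": 0}]'

```text
clock: 4.47
eef_pos: [512.1, -352.6, 221.4]
tcp_rot: [-3.142, 0.0, 2.146]
contact_force: [-1.4, 0.9, 6.3]
opening: 0.25
grasp_force: 59.6
```

apply_moves --deltas '[{"claw": 1, "delta_pos": [0, 0, -0.8], "yaw": 0}, {"claw": 1, "delta_pos": [0, 0, -1.2], "yaw": 0}, {"claw": 1, "delta_pos": [0, 0, -2], "yaw": 0}, {"claw": 1, "delta_pos": [0, 0, -2], "yaw": 0}, {"claw": 1, "delta_pos": [0, 0, -1], "yaw": 0}, {"claw": 1, "delta_pos": [0, 0, 0], "yaw": 0}]' --grip_force 90

```text
clock: 5.22
eef_pos: [512.4, -352.7, 292.4]
tcp_rot: [3.141, 0.002, 2.146]
contact_force: [0.5, 0.4, -1.6]
opening: 0.247
grasp_force: 88.1
```

apply_moves --deltas '[{"claw": 1, "delta_pos": [2.56, 1.71, 0], "yaw": 0}, {"claw": 1, "delta_pos": [4.26, 2.85, 0], "yaw": 0}, {"claw": 1, "delta_pos": [4.26, 2.85, 0], "yaw": 0}, {"claw": 1, "delta_pos": [4.26, 2.85, 0], "yaw": 0}, {"claw": 1, "delta_pos": [4.26, 2.85, 0], "yaw": 0}, {"claw": 1, "delta_pos": [3.41, 2.28, 0], "yaw": 0}, {"claw": 1, "delta_pos": [2.56, 1.7, 0], "yaw": 0}, {"claw": 1, "delta_pos": [0, 0, 0], "yaw": 0}]'

```text
clock: 6.22
eef_pos: [516.1, -43.3, 290.6]
tcp_rot: [-3.141, -0.001, 2.149]
contact_force: [-0.0, -0.3, -1.3]
opening: 0.248
grasp_force: 88.1
```

Run:
```python
from h import *
s=r.sense(); print(s["eef_pos"],s["tcp_rot"],s["contact_force"],s["opening"])
f=r.grab_frame("side"); np.savez("side1.npz",**f); t=r.grab_frame("top"); np.savez("top1.npz",**t)
u,v=proj(f,[516.4,-45,60])[0].astype(int); print(u,v)
a=cv2.resize(f["img"][v-60:v+60,u-60:u+60],(400,400),interpolation=2)
u,v=proj(t,[516.4,-45,60])[0].astype(int); print(u,v)
b=cv2.resize(t["img"][v-60:v+60,u-60:u+60],(400,400),interpolation=2)
cv2.imwrite("pics/over1.png",cv2.convertScaleAbs(np.hstack([a,b]),alpha=1.6))
```

```text
[516.14313575 -43.31011737 290.6194128 ] [-3.14072246e+00 -9.13339177e-04  2.14851609e+00] [-0.01179626 -0.25473487 -1.30333252] 0.24766757106304532
369 240
316 284
```

View pics/over1.png

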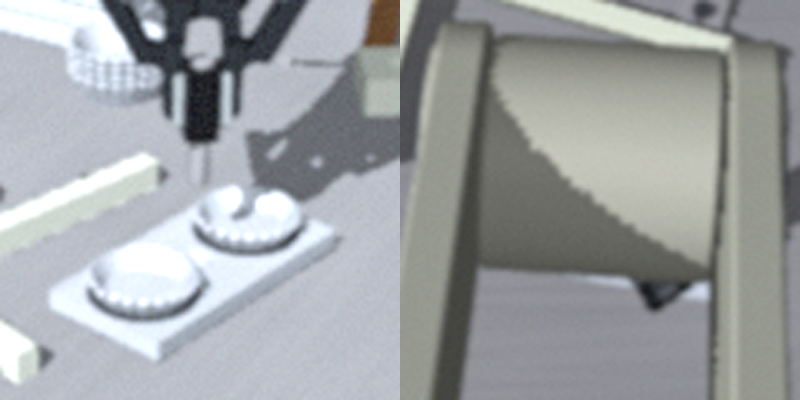

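The side view shows the pin upright in the pads, with its tip at about side px (368,235), above the plate between the two tins. The top view is blocked by the arm. I'll measure the tip against the eye using the side camera.

Run:
```python
from h import *
np.set_printoptions(precision=1,suppress=True,linewidth=220)
f=dict(np.load("side1.npz")); f0=dict(np.load("side0.npz")); w=pts(f); w0=pts(f0)
T=np.array([516.1,-43.3,73.2])
print("pred tip px",proj(f,T),"handle bottom",proj(f,T+[0,0,34]))
g=cv2.cvtColor(f["img"],cv2.COLOR_BGR2GRAY)
print(g[222:240,358:380])
sub=w[205:238,355:382].reshape(-1,3); e=np.array(f["eye"])
for lo,hi,rad in((75,104,6),(108,125,11)):
    s=sub[(sub[:,2]>lo)&(sub[:,2]<hi)&(np.hypot(sub[:,0]-516,sub[:,1]+43)<25)]
    print(lo,len(s),np.median(s,0),s[:,:2].mean(0))
# eye in side0
print("pred eye px",proj(f0,[516.4,-45,16]))
u,v=proj(f0,[516.4,-45,16])[0].astype(int)
print(cv2.cvtColor(f0["img"],cv2.COLOR_BGR2GRAY)[v-9:v+10,u-12:u+13])
# carrier in side0 and side1 by depth
for W in(w0,w):
    s=W.reshape(-1,3); s=s[(s[:,2]>12)&(s[:,2]<20)&(abs(s[:,0]-516)<75)&(abs(s[:,1]+45)<110)]
    print("plate",cv2.minAreaRect(s[:,:2].astype(np.float32)),len(s))
```

```text
pred tip px [[368.9 235.1]] handle bottom [[369.2 220.8]]
[[120 119 121 119 119 113  90  70  50  44  44  47  45  53  68  78  97 113 119 123 120 120]
 [120 120 121 121 120 115 111  98  78  76  83  85  82  85  99 110 115 120 120 119 119 119]
 [120 119 120 119 119 123 120 110  97  99 107 112 103 102 113 119 120 122 122 119 118 118]
 [119 119 119 120 121 119 117 112 114 122 124 120 107 102 109 118 119 119 119 117 118 117]
 [119 119 119 118 119 120 114 113 118 125 126 122 106 102 113 119 122 119 118 117 118 119]
 [119 117 119 120 118 118 116 115 119 125 128 118 105  99 110 117 119 118 119 117 118 119]
 [116 117 120 120 118 120 116 113 119 126 127 116 100  98 108 118 121 117 118 116 117 116]
 [116 118 117 117 116 118 115 115 120 128 126 118 103  95 110 118 117 119 117 118 116 117]
 [101 113 119 120 118 117 116 115 122 127 128 114  99  99 108 115 118 116 118 118 116 117]
 [ 84 102 116 117 120 117 115 115 121 127 125 114 100  96 108 115 119 115 117 119 118 117]
 [ 71  93 109 117 118 117 118 115 122 126 125 113  98  97 109 116 119 117 118 118 117 117]
 [ 84 102 114 117 119 121 117 117 120 125
[... 2188 characters left out ...]
3 142 138 127 115 125 141 146 144 147 146 144 145 147 146 148]
 [146 147 148 150 152 158 157 157 152 146 143 138 127 108 109 127 141 147 145 148 147 146 146 148 145]
 [147 146 148 146 147 149 154 151 150 144 140 142 125 101  94 109 133 143 145 146 146 147 146 149 147]
 [147 148 146 146 147 147 148 149 146 141 142 136 114  93  87 104 129 142 146 144 148 147 147 147 148]
 [146 149 145 146 148 147 147 148 146 148 140 118  92  80  94 113 132 144 146 146 146 145 145 146 145]]
plate ((519.252197265625, -44.08882141113281), (184.83493041992188, 95.16719818115234), 78.67528533935547) 1420
plate ((519.5891723632812, -43.34266662597656), (183.97833251953125, 94.30721282958984), 78.76943969726562) 1402
```

apply_moves --deltas '[{"claw": 1, "delta_pos": [0, 0, 1.5], "yaw": 0}, {"claw": 1, "delta_pos": [0, 0, 2], "yaw": 0}, {"claw": 1, "delta_pos": [0, 0, 1.0], "yaw": 0}, {"claw": 1, "delta_pos": [0, 0, 0], "yaw": 0}, {"claw": 1, "delta_pos": [0, 0, 0], "yaw": 0}, {"claw": 1, "delta_pos": [0, 0, 0], "yaw": 0}]'

```text
clock: 7.08
eef_pos: [516.8, -45.1, 246.7]
tcp_rot: [3.141, 0.001, 2.146]
contact_force: [-0.3, -0.2, -1.3]
opening: 0.243
grasp_force: 88.1
```

apply_moves --deltas '[{"claw": 1, "delta_pos": [0, 0, 0.9], "yaw": 0}, {"claw": 1, "delta_pos": [0, 0, 0.2], "yaw": 0}, {"claw": 1, "delta_pos": [0, 0, 0.2], "yaw": 0}, {"claw": 1, "delta_pos": [0, 0, 0.2], "yaw": 0}, {"claw": 1, "delta_pos": [0, 0, 0.1], "yaw": 0}, {"claw": 1, "delta_pos": [0, 0, 0], "yaw": 0}]'

```text
clock: 7.82
eef_pos: [516.5, -45.0, 230.1]
tcp_rot: [-3.142, -0.0, 2.146]
contact_force: [-0.3, -0.1, -0.8]
opening: 0.246
grasp_force: 88.1
```

apply_moves --deltas '[{"claw": 1, "delta_pos": [0, 0, 0.2], "yaw": 0}, {"claw": 1, "delta_pos": [0, 0, 0.2], "yaw": 0}, {"claw": 1, "delta_pos": [0, 0, 0.2], "yaw": 0}, {"claw": 1, "delta_pos": [0, 0, 0.2], "yaw": 0}, {"claw": 1, "delta_pos": [0, 0, 0], "yaw": 0}, {"claw": 1, "delta_pos": [0, 0, 0], "yaw": 0}]'

```text
clock: 8.57
eef_pos: [516.5, -45.0, 222.2]
tcp_rot: [-3.142, -0.0, 2.146]
contact_force: [0.3, -0.5, -1.0]
opening: 0.246
grasp_force: 88.1
```

apply_moves --deltas '[{"claw": 1, "delta_pos": [-0.04, 0.4, 0], "yaw": 0}, {"claw": 1, "delta_pos": [-0.07, 0.8, 0], "yaw": 0}, {"claw": 1, "delta_pos": [-0.07, 0.8, 0], "yaw": 0}, {"claw": 1, "delta_pos": [-0.07, 0.8, 0], "yaw": 0}, {"claw": 1, "delta_pos": [-0.07, 0.8, 0], "yaw": 0}, {"claw": 1, "delta_pos": [-0.07, 0.8, 0], "yaw": 0}, {"claw": 1, "delta_pos": [-0.07, 0.8, 0], "yaw": 0}, {"claw": 1, "delta_pos": [-0.06, 0.43, 0], "yaw": 0}]' --grip_force 110

```text
clock: 9.57
eef_pos: [567.1, -18.4, 222.2]
tcp_rot: [3.141, 0.0, 2.146]
contact_force: [-2.6, -0.3, -0.0]
opening: 0.245
grasp_force: 108.0
```

Run:
```python
from h import *
s=r.sense(); print(s["eef_pos"],s["contact_force"])
f=r.grab_frame("side"); cv2.imwrite("pics/slide1.png",cv2.convertScaleAbs(cv2.resize(f["img"][180:330,220:420],(800,600),interpolation=2),alpha=1.5)); np.savez("side2.npz",**f)
w=pts(f).reshape(-1,3); s=w[(w[:,2]>12)&(w[:,2]<19)&(abs(w[:,0]-566)<90)&(abs(w[:,1]+25)<120)]
x=s[:,:2]@np.array([[.9548,.2974],[-.2974,.9548]])-[611.6,254.9]
s=s[(x[:,0]<-8)&(x[:,1]<-5)]; print("plate",cv2.minAreaRect(s[:,:2].astype(np.float32)),len(s))
```

```text
[567.10431999 -18.42829548 222.161992  ] [-2.58152928 -0.25736782 -0.00478733]
plate ((567.1528930664062, -18.942153930664062), (185.64315795898438, 95.81798553466797), 76.76874542236328) 1226
```

View pics/slide1.png

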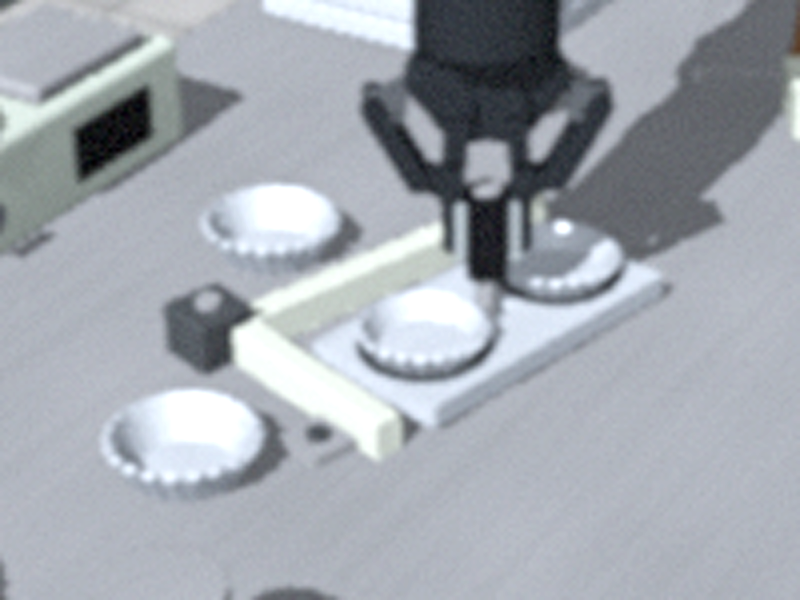

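apply_moves --deltas '[{"claw": 1, "delta_pos": [-0.05, 0.21, 0], "yaw": 0}, {"claw": 1, "delta_pos": [-0.05, 0.21, 0], "yaw": 0}, {"claw": 1, "delta_pos": [-0.05, 0.21, 0], "yaw": 0}, {"claw": 1, "delta_pos": [-0.06, 0.21, 0], "yaw": 0}, {"claw": 1, "delta_pos": [-0.06, 0.21, 0], "yaw": 0}, {"claw": 1, "delta_pos": [-0.06, 0.21, 0], "yaw": 0}, {"claw": 1, "delta_pos": [-0.05, 0.2, 0], "yaw": 0}, {"claw": 1, "delta_pos": [-0.05, 0.2, 0], "yaw": 0}]'

```text
clock: 10.62
eef_pos: [583.0, -13.3, 222.2]
tcp_rot: [-3.142, -0.0, 2.146]
contact_force: [-1.7, -0.1, -0.7]
opening: 0.236
grasp_force: 108.0
```

apply_moves --deltas '[{"claw": 1, "delta_pos": [-0.07, 0.15, 0], "yaw": 0}, {"claw": 1, "delta_pos": [-0.07, 0.15, 0], "yaw": 0}, {"claw": 1, "delta_pos": [-0.07, 0.15, 0], "yaw": 0}, {"claw": 1, "delta_pos": [-0.07, 0.15, 0], "yaw": 0}, {"claw": 1, "delta_pos": [0, 0, 0], "yaw": 0}, {"claw": 1, "delta_pos": [0, 0, 0], "yaw": 0}]'

```text
clock: 11.38
eef_pos: [589.6, -12.4, 222.2]
tcp_rot: [3.141, 0.0, 2.146]
contact_force: [-0.8, 0.1, -1.3]
opening: 0.245
grasp_force: 108.0
```

apply_moves --deltas '[{"claw": 1, "delta_pos": [0, 0.07, 0], "yaw": 0}, {"claw": 1, "delta_pos": [-0.01, 0.07, 0], "yaw": 0}, {"claw": 1, "delta_pos": [-0.01, 0.07, 0], "yaw": 0}, {"claw": 1, "delta_pos": [0, 0, 0], "yaw": 0}, {"claw": 1, "delta_pos": [0, 0, 0], "yaw": 0}]'

```text
clock: 12.0
eef_pos: [591.3, -11.4, 222.2]
tcp_rot: [3.142, 0.0, 2.146]
contact_force: [-1.3, -0.2, -1.1]
opening: 0.243
grasp_force: 108.0
```

apply_moves --deltas '[{"claw": 1, "delta_pos": [-0.01, 0.07, 0], "yaw": 0}, {"claw": 1, "delta_pos": [-0.01, 0.07, 0], "yaw": 0}, {"claw": 1, "delta_pos": [0, 0, 0], "yaw": 0}, {"claw": 1, "delta_pos": [0, 0, 0], "yaw": 0}]'

```text
clock: 12.5
eef_pos: [592.6, -10.8, 222.2]
tcp_rot: [3.141, 0.0, 2.146]
contact_force: [-2.0, -0.7, -0.3]
opening: 0.24
grasp_force: 108.0
```

apply_moves --deltas '[{"claw": 1, "delta_pos": [0, 0.07, 0], "yaw": 0}, {"claw": 1, "delta_pos": [-0.01, 0.07, 0], "yaw": 0}, {"claw": 1, "delta_pos": [0, 0, 0], "yaw": 0}, {"claw": 1, "delta_pos": [0, 0, 0], "yaw": 0}]'

```text
clock: 13.0
eef_pos: [593.8, -10.1, 222.2]
tcp_rot: [3.142, 0.0, 2.146]
contact_force: [-1.2, -0.3, -1.2]
opening: 0.244
grasp_force: 108.0
```

apply_moves --deltas '[{"claw": 1, "delta_pos": [0, 0.07, 0], "yaw": 0}, {"claw": 1, "delta_pos": [-0.01, 0.07, 0], "yaw": 0}, {"claw": 1, "delta_pos": [0, 0, 0], "yaw": 0}, {"claw": 1, "delta_pos": [0, 0, 0], "yaw": 0}]'

```text
clock: 13.5
eef_pos: [594.7, -9.6, 222.1]
tcp_rot: [-3.141, -0.0, 2.146]
contact_force: [-4.6, -2.7, 2.2]
opening: 0.241
grasp_force: 108.3
```

```bash
cat > chk.py <<'E'
from h import *
import sys
S=[r.sense()]
f=r.grab_frame("side"); S.append(r.sense()); t=r.grab_frame("top"); S.append(r.sense())
A=np.array([[.9548,.2974],[-.2974,.9548]])
for s in S: print(s["eef_pos"].round(1),"F corner",(s["contact_force"][:2]@A).round(1),s["contact_force"].round(1),"pin-corner",(s["eef_pos"][:2]@A-[611.58,254.87]).round(1))
a=cv2.resize(f["img"][200:320,250:410],(800,600),interpolation=2)
cv2.imwrite(sys.argv[1],cv2.convertScaleAbs(a,alpha=1.5))
E
python3 chk.py pics/chk1.png
```

```text
[594.7  -9.6 222.1] F corner [-3.6 -4. ] [-4.6 -2.7  2.2] pin-corner [-40.9 -87.2]
[594.7  -9.6 222.1] F corner [-3.8 -3.2] [-4.6 -1.9  2. ] pin-corner [-40.9 -87.2]
[594.7  -9.6 222.1] F corner [-2.9 -4.3] [-4.  -3.2  2. ] pin-corner [-40.9 -87.2]
```

View pics/chk1.png

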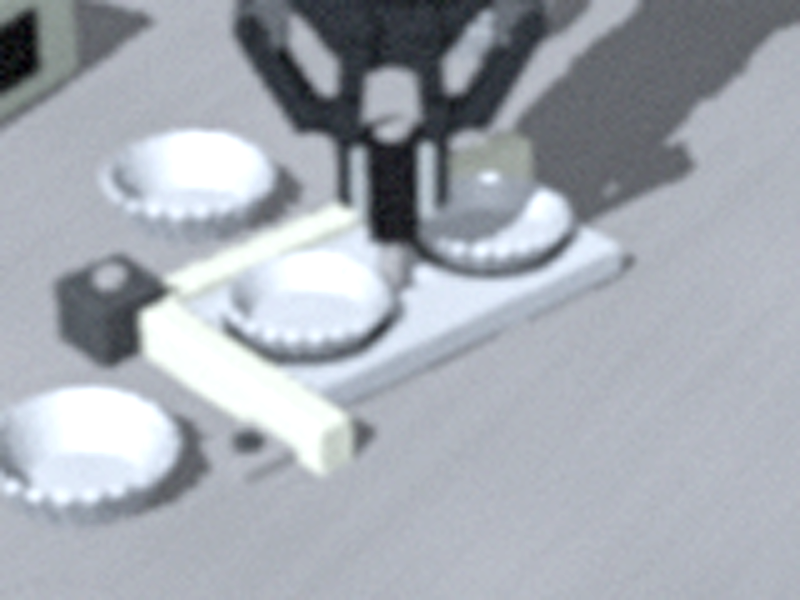

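The picture shows the carrier's edges against both fences, with the pin in the eye at crop (395,265). The force is about 3.5 N on each axis, so I'll press a little more.

apply_moves --deltas '[{"claw": 1, "delta_pos": [0, 0.07, 0], "yaw": 0}, {"claw": 1, "delta_pos": [-0.01, 0.07, 0], "yaw": 0}, {"claw": 1, "delta_pos": [0, 0, 0], "yaw": 0}, {"claw": 1, "delta_pos": [0, 0, 0], "yaw": 0}, {"claw": 1, "delta_pos": [0, 0, 0], "yaw": 0}, {"claw": 1, "delta_pos": [0, 0, 0], "yaw": 0}]'

```text
clock: 14.35
eef_pos: [595.3, -9.2, 222.0]
tcp_rot: [-3.139, -0.001, 2.146]
contact_force: [-7.2, -5.1, 4.7]
opening: 0.242
grasp_force: 108.8
```

```bash
python3 chk.py pics/chk2.png
```

```text
[595.3  -9.2 222. ] F corner [-5.4 -7. ] [-7.2 -5.1  4.7] pin-corner [-40.5 -86.6]
[595.3  -9.2 222. ] F corner [-5.6 -6.4] [-7.2 -4.5  4.6] pin-corner [-40.5 -86.6]
[595.3  -9.2 222. ] F corner [-5.9 -6.9] [-7.7 -4.9  4.1] pin-corner [-40.5 -86.7]
```

apply_moves --deltas '[{"claw": 1, "delta_pos": [-0.03, 0.06, 0], "yaw": 0}, {"claw": 1, "delta_pos": [-0.03, 0.06, 0], "yaw": 0}, {"claw": 1, "delta_pos": [0, 0, 0], "yaw": 0}, {"claw": 1, "delta_pos": [0, 0, 0], "yaw": 0}, {"claw": 1, "delta_pos": [0, 0, 0], "yaw": 0}, {"claw": 1, "delta_pos": [0, 0, 0], "yaw": 0}]'

```text
clock: 15.2
eef_pos: [595.9, -9.2, 222.0]
tcp_rot: [-3.137, -0.002, 2.146]
contact_force: [-10.8, -4.5, 8.4]
opening: 0.246
grasp_force: 109.2
```

```bash
python3 chk.py pics/chk3.png
python3 - <<'E'
from h import *
t=r.grab_frame("top"); cv2.imwrite("pics/top3.png",cv2.convertScaleAbs(cv2.resize(t["img"][180:330,220:420],(800,600),interpolation=2),alpha=1.6))
f=r.grab_frame("side"); w=pts(f).reshape(-1,3)
A=np.array([[.9548,.2974],[-.2974,.9548]]); q=w.copy(); q[:,:2]=w[:,:2]@A-[611.58,254.87]
# outer (near-robot) edge of plate: in bins along y, min x of points with z 12..20
s=q[(q[:,2]>11)&(q[:,2]<20)&(q[:,0]<-60)&(q[:,0]>-110)&(q[:,1]<-20)&(q[:,1]>-175)]
B=[(c,np.percentile(s[abs(s[:,1]-c)<6,0],3)) for c in range(-168,-22,12) if (abs(s[:,1]-c)<6).sum()>8]
B=np.array(B); print(B.round(1)); print("slope rad",np.polyfit(B[:,0],B[:,1],1))
E
```

```text
[595.9  -9.2 222. ] F corner [-9.  -7.5] [-10.8  -4.5   8.4] pin-corner [-39.9 -86.4]
[595.9  -9.2 221.9] F corner [-9.5 -8.6] [-11.6  -5.4   8.6] pin-corner [-39.9 -86.4]
[595.9  -9.2 222. ] F corner [-8.1 -9.5] [-10.5  -6.7   7.1] pin-corner [-39.9 -86.4]
[[-168.   -89.4]
 [-156.   -87. ]
 [-144.   -87.3]
 [-132.   -87.9]
 [-120.   -87. ]
 [-108.   -88.8]
 [ -96.   -87.4]
 [ -84.   -87.8]
 [ -72.   -88.3]
 [ -60.   -88.7]
 [ -48.   -89. ]
 [ -36.   -88.1]
 [ -24.   -87.9]]
slope rad [-3.13630790e-03 -8.83345941e+01]
```

View pics/top3.png

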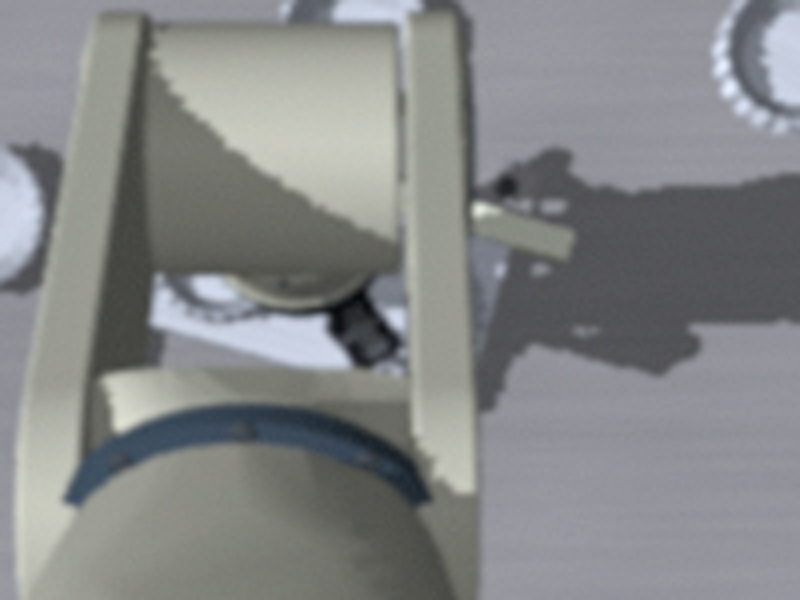

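The top view is mostly blocked by the arm, but the plate edge near (250,345) runs parallel to the fence. The side depth data shows the carrier square to 0.003 rad, with a steady force of about 9 N on each fence axis. I'm handing in the job.

```bash
python3 -c "
from rig import r
print(r.sign_off())"
```

```text
the job is handed in; nothing more can be done
None
```

The job is handed in, with no verdict shown: the gripper is holding the pin in the eye, and the carrier is pressed against both fences at about 9 N each and square to about 0.003 rad.

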